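# Bring the balancing ball to the paper lantern on a hand tray

### The job

Pick up the small wooden hand tray by its square post, with the steel ball lying loose in its shallow round pocket, and carry it to the small paper lantern without letting the ball roll out of the pocket. Finish while holding the tray still and level there, its nose pointing straight in through the notch of the lantern's black collar towards the middle of the lantern: nose tip over the notch, underside one to three centimetres above the collar's top. Do not touch the lantern, do not disturb the other things on the bench, and do not put the tray down or let go.

Things in the scene. Friction and masses are not known exactly. Their poses are not given: they have to be found in the camera images.
- tray: loose wooden hand tray, about 0.16 kg, flat on the bench left or right of the robot's middle line (lantern on the other side). Origin: on its underside, below the post; z up, x towards the nose (at the start roughly away from the robot, up to 70 degrees off). Board 8 mm thick, 80 mm wide, x = -45 to +80 mm, then a nose 30 mm wide to x = 105 mm. Lift it by its square post
- tray_post (a point): centre of the top of the tray's square wooden post, the grip: 24 x 24 mm, sides parallel to the tray's x and y, standing on the board above the origin, its top 78 mm above the tray's underside. It can be pinched across either pair of sides
- tray_nose (a point): middle of the tip of the tray's nose, at the height of the underside: 105 mm from the origin along the tray's x
- tray_pocket (a point): middle of the tray's round pocket, 55 mm from the origin along the tray's x and 20 mm above the underside (where the ball's centre is when the ball lies in the middle). The pocket is the flat board inside a round wooden lip, 40 mm inside diameter, 48 mm outside, only 4 mm high
- ball_center (a point): centre of the loose steel ball, 24 mm in diameter, 55 g. It lies in the tray's pocket and rolls freely inside it, up to 11 mm off the middle
- lantern: small white paper lantern, 150 mm across, on a dark wooden stand (150 x 150 x 15 mm), all fixed. Origin: on its axis, at bench height; z up. On its top (145 mm above the bench) a black collar, 90 mm outside diameter, 5 mm wall, reaches 160 mm above the bench; the collar has a gap, the notch. The notch is on the -x side, which faces roughly towards the robot, up to 26 degrees off
- lantern_notch (a point): middle of the notch, a gap about 33 mm wide in the black collar: on the collar's outer circle (45 mm from the lantern's axis, towards the lantern's -x), at the height of the collar's top, 160 mm above the bench. On the same side a tongue 30 mm wide sticks out 32 mm from the stand
- paste_jar: bystander: closed round jar, 56 mm in diameter, 75 mm high, loose, origin under its middle
- spare_collar: bystander: loose plain black ring lying flat, 84 mm outside diameter, 16 mm high, origin under its middle
- brush_cup: bystander: white cup 72 mm in diameter and 90 mm high, with brushes reaching about 200 mm, loose, origin under its middle

How it is judged:
On the way:
1. the tray is lifted clear of the bench in the fingers, with the ball in its pocket (height (world z) of tray above 0.05 m and distance between ball_center and tray_pocket below 0.022 m and contact force between the fingers and tray above 1 N), for 0.2 s.
At the end, for the whole second after the job is handed in: Fingers hold the tray still, within 0.12 rad of level, off the lantern; ball in its pocket (within 22 mm); nose tip within 20 mm of the notch seen from above and 4 to 42 mm above the collar, pointing inwards within 0.2 rad, post outside the collar; bystanders moved under 30 mm (contact force between the fingers and tray above 1 N and contact force between tray and lantern below 0.2 N and distance between ball_center and tray_pocket below 0.022 m and angle between tray's own z axis and vertical below 0.12 rad and horizontal distance between tray_nose and lantern_notch below 0.02 m and z of tray_nose in the frame of lantern_notch between 0.004 and 0.042 m and height (world z) of tray above 0.16 m and x of tray in the frame of lantern below -0.1 m and angle between the x axis of tray and the x axis of lantern, either way round below 0.2 rad and linear speed of tray below 0.02 m/s and angular speed of tray below 0.15 rad/s and distance of each of paste_jar, spare_collar, brush_cup from where it was at the start of the episode below 0.03 m); the arm keeps its last pose, push and grip.
It fails at once if the ball leaves the tray's pocket (distance between ball_center and tray_pocket above 0.022 m).
It fails at once if the tray or the robot touches the lantern (contact force between any of tray, the arm, the fingers and lantern above 1 N).
It fails at once if a bystander is disturbed (distance of any of paste_jar, spare_collar, brush_cup from where it was at the start of the episode above 0.03 m).
It also fails if it takes over 56 s, if anything falls off the work surface, if the arm or the gripper's body presses on something with over 40 N, if the wrist force passes 120 N, or if a joint passes its speed limit or range.

### The arm

A 6-joint arm with a two-finger parallel gripper is mounted at the origin on the work surface. World frame = base frame: x ahead of the robot, y to its left, z up, the work surface at z = 0. Lengths are in m, angles in rad, forces in N, time in s.
With the tool pointing down it reaches from about 0.375 to 0.9 m from the base axis. Payload 3.1 kg.
Tool frame: the origin (TCP) lies midway between the tips of the shut fingers; the grasp point (between the pads) lies 19 mm behind it; z points along the fingers, y is the line along which they close (so a half turn about z gives the same grasp; the last joint's range is limited). The gripper opens to 85 mm and grips with 20 to 120 N. Pads are 22 mm wide; open, the fingers measure 114 mm over their backs; the gripper's body (76 mm by 85 mm) begins 54 mm behind the grasp point. The pads swing forward as they close: fully open they stand 13 mm farther back than shut.
Start: joints at [-1.52, 0.527, 1.433, -0, 1.181, -0.178], TCP at [0.142, -0.609, 0.21] pointing down, gripper open.
Joint ranges: [-3.08, 3.08], [-0.75, 2.2], [0.22, 2.44], [-1.43, 4.57], [0, 2.65], [-2.85, 2.85]. Speed limits (rad/s): [2.79, 2.79, 3.14, 3.14, 3.14, 3.14].

### API

Orientations are given as a unit quaternion [x, y, z, w].
In Python, from station import manip gives the robot as it stands. The module is installed in compiled form; this text tells all that it offers.
- The arm moves only by the tool apply_moves, never from a script. Its arguments are lists of equal length, an entry for each row: "claw": the gripper's target within -1 to 1 (fully open at 1, half-way at 0, shut at -1); "travel": the shift along the tool's x, y, z scaled (see below), a list of three; "turn": the turn, a rotation vector about the tool's x, y, z scaled (see below), a list of three. In form: {"claw": [claw, ...], "travel": [[dx, dy, dz], ...], "turn": [[rx, ry, rz], ...]}. A call has 1 to 5 rows; each row is the pose to reach, as a shift and turn from the pose commanded when the call began, along the tool's axes at that moment, turning the shorter way round; what a row does not reach only later rows make up. The controller multiplies each number of a shift by 800 mm and each number of a turn by 180 degrees. A row lasts 1/12 s, in which the tool goes at most 41.7 mm and 7.16 degrees, less where a joint would pass 70% of its speed; a pose out of reach is approached as far as the arm can. A call with a number of a shift or a turn outside -1 to 1 is refused whole. A call with a gripper value outside its range is refused whole. The fingers move at their own pace and stop on an object; "newtons" is the grip in N (left out, the last holds). Time passes only in rows, so rows that repeat a pose let the fingers close. It gives the time, the measured TCP pose, the force, the opening and the grip force at its end, in the units of the state.
- manip.sense(): the state, without advancing time (a new reading comes with each control period).
- manip.snapshot(name): name is "scene" or "top"; returns a dict with "pixels" (420x560x3 uint8, red, green, blue), "depth" (420x560 float32, m along the optical axis (not along the pixel's ray), 0 where there is no reading), "intrinsics" (3x3 intrinsics, pixels), "R" (3x3) and "t" (3): a world point X has camera coordinates R X + t. Camera axes: x right, y down, z forward; pixel columns grow to the right and rows downward; lengths in m; the calibration is good to about 2 mm. A picture is of the moment at which its call begins.
- manip.sign_off(): hands the job in; it is judged then, once.
The state is a dict: "t": time; "q": joint angles; "qd": joint speeds; "tau": joint torques, N m; "tcp_pos": TCP position; "tool_rot": TCP orientation; "force": force on the tool from outside, world axes, zero at the start; "ft_torque": the same for the moment, N m; "finger_gap": opening from 0.0 (shut) to 1.0 (fully open); "gripper_force": force on a finger pad.
Only numpy, scipy, OpenCV 4.12 (cv2) and the standard library are available. Lean on these libraries where they do the work, as an engineer would, in place of code of your own. Each camera call takes 0.05 s, during which the arm holds its last target. There are 200 camera calls.

## Working session

There is one attempt and no reset: what is moved stays moved. The work goes in short steps, Python scripts to look and compute and a tool call to move; the robot and the scene stay as the last step left them, time stands still between calls to the robot, and variables do not carry over. Pictures are saved under pics/ and viewed, at most 10 in all, crops included, and the job is handed in when it is done.

Besides the shell and the picture viewer there is one more tool, called after ">>>" by a JSON object that holds its "op" and its "data", one argument or row to a line. apply_moves: Moves the arm, as the interface text tells. Shifts and turns lie within -1 to 1; 1 stands for 800 mm of shift or 180 degrees of turn. Its arguments: {"type":"object","properties":{"claw":{"type":"array","items":{"type":"number"}},"travel":{"type":"array","items":{"type":"array","items":{"type":"number"}}},"turn":{"type":"array","items":{"type":"array","items":{"type":"number"}}},"newtons":{"type":"number"}},"required":["claw","travel","turn"]}

```bash
mkdir -p pics
python3 - <<'E'
from station import manip
import cv2,numpy as np
for n in("scene","top"):
    s=manip.snapshot(n); cv2.imwrite(f"pics/{n}0.png",cv2.resize(s["pixels"][:,:,::-1],(784,588)))
    np.savez(f"{n}0.npz",**s); print(n,s["intrinsics"].tolist(),s["R"].round(3).tolist(),s["t"])
print(manip.sense())
E
```

```text
scene [[491.12466454016504, 0.0, 281.5104510879077], [0.0, 491.12466454016504, 204.61904653904617], [0.0, 0.0, 1.0]] [[-0.573, 0.819, 0.011], [0.565, 0.405, -0.719], [-0.594, -0.406, -0.695]] [ 0.30716366 -0.2679314   1.44886913]
top [[435.425037026888, 0.0, 281.00901343608666], [0.0, 435.425037026888, 210.62201840592004], [0.0, 0.0, 1.0]] [[-0.021, -1.0, -0.011], [-0.994, 0.022, -0.111], [0.111, 0.008, -0.994]] [0.06685693 0.60286633 1.06557611]
{'t': 0.1, 'q': array([-1.52051754e+00,  5.28363941e-01,  1.43377939e+00,  7.65630172e-06,
        1.18140256e+00, -1.78499767e-01]), 'qd': array([-3.87569653e-05, -7.08752854e-04, -2.40100317e-03,  1.38744164e-03,
        1.23495438e-03, -5.79598046e-04]), 'tau': array([-1.33162875e-04, -4.43304884e+01, -1.78587091e+01, -2.81348321e-04,
        3.91051974e-03,  4.70797076e-06]), 'tcp_pos': array([ 0.14173857, -0.60801151,  0.20923555]), 'tool_rot': array([ 9.93464370e-01,  1.14138475e-01,  6.61015351e-05, -9.74386066e-04]), 'force': array([-0.4702444 ,  0.14312618, -0.08645937]), 'ft_torque': array([-0.06337638, -0.00028105, -0.01086698]), 'gripper_force': 0.0, 'finger_gap': 1.0021226781999915}
```

View pics/scene0.png

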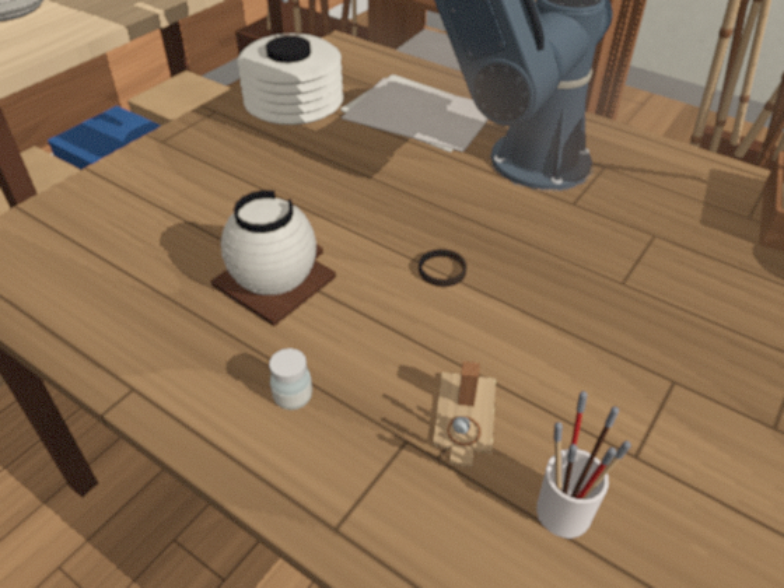

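View pics/top0.png

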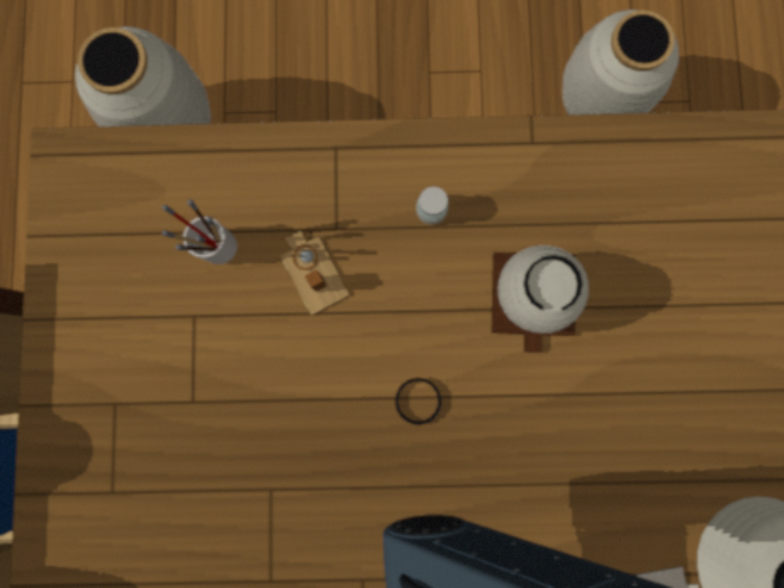

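The scene view shows the tray post top at about (470,368), ball (461,425) and lantern collar (264,208). The top view shows the post at (315,279), nose at (300,236), collar at (553,284) with its notch at the bottom, and the stand tongue at (536,343). Next I'll enlarge these areas.

```bash
cat > h.py <<'E'
import numpy as np,cv2
def ld(n): return dict(np.load(n+".npz"))
def world(s,u,v,d):
    K=s["intrinsics"];c=np.array([(u-K[0,2])/K[0,0]*d,(v-K[1,2])/K[1,1]*d,d]);return s["R"].T@(c-s["t"])
def atz(s,u,v,z):
    C=-s["R"].T@s["t"];r=world(s,u,v,1.)-C;return C+r*(z-C[2])/r[2]
def tri(s1,p1,s2,p2):
    P=[s["intrinsics"]@np.c_[s["R"],s["t"]] for s in(s1,s2)]
    X=cv2.triangulatePoints(P[0],P[1],np.float64(p1),np.float64(p2))[:,0];X=X[:3]/X[3]
    e=[np.linalg.norm((P_@np.r_[X,1])[:2]/(P_@np.r_[X,1])[2]-p) for P_,p in zip(P,(p1,p2))]
    return X.round(4),np.round(e,2)
def cloud(s):
    K=s["intrinsics"];v,u=np.mgrid[:420,:560];d=s["depth"];c=np.stack([(u-K[0,2])/K[0,0]*d,(v-K[1,2])/K[1,1]*d,d],-1)
    return (c-s["t"])@s["R"]
E
python3 - <<'E'
from h import *
S,T=ld("scene0"),ld("top0")
def crop(s,u,v):
    c=s["pixels"][v:v+60,u:u+80,::-1];c=cv2.resize(c,(400,300),interpolation=cv2.INTER_CUBIC)
    for k in range(0,80,10): cv2.putText(c,str(u+k),(k*5,8),0,.28,(0,255,255),1);cv2.line(c,(k*5,10),(k*5,14),(0,255,255),1)
    for k in range(10,60,10): cv2.putText(c,str(v+k),(0,k*5+3),0,.28,(0,255,255),1)
    return c
m=np.vstack([np.hstack([crop(S,295,255),crop(T,190,160)]),np.hstack([crop(S,150,130),crop(T,350,180)])])
cv2.imwrite("pics/m.png",m)
P=cloud(T)
for nm,(x0,y0) in dict(post=(225,199),noseT=(214,170),ring=(299,286),jar=(309,146),lant=(390,205),cup=(150,172)).items(): print(nm,P[y0,x0].round(3))
P2=cloud(S)
print(P2[263,335].round(3),P2[305,330].round(3))
E
```

```text
post [0.631 0.189 0.076]
noseT [0.718 0.227 0.009]
ring [ 0.413  0.012 -0.002]
jar [ 0.758 -0.019  0.077]
lant [ 0.599 -0.194  0.146]
cup [0.692 0.358 0.127]
[0.635 0.193 0.079] [0.69  0.219 0.028]
```

View pics/m.png

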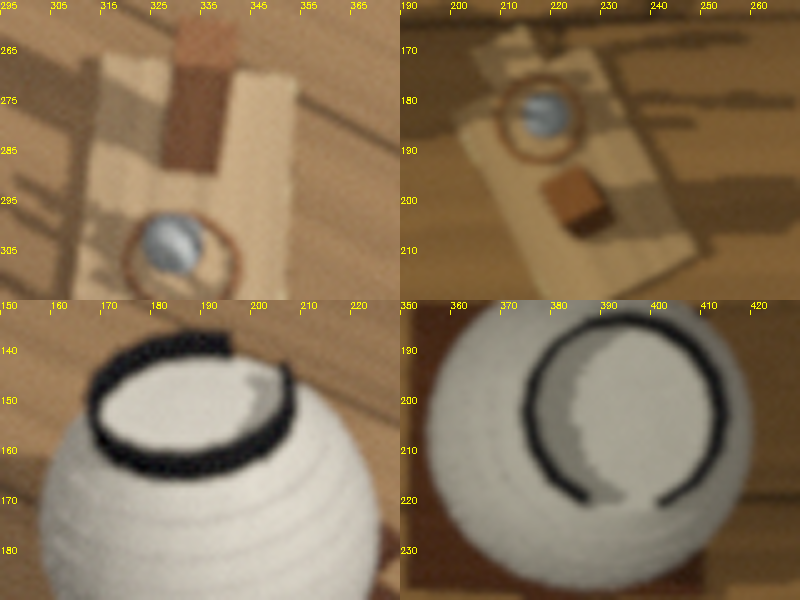

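The crops show the post top's middle at top (224.8,199.2) and scene (336.2,264). The notch edges are at top (387.6,220.6) and (402,220.6), and at scene (196.4,139) and (208,143). The tray's long edges run (201.4,187.6)→(218,220) and (228,169.6)→(252,211).

Run:
```python
from h import *
from scipy.optimize import least_squares
S,T=ld("scene0"),ld("top0")
print("post",tri(S,(336.2,264),T,(224.8,199.2)))
print("notch",tri(S,(196.4,139),T,(387.6,220.6)),tri(S,(208,143),T,(402,220.6)))
print("ball",tri(S,(295+173/5,255+243/5),T,(190+145/5,160+115/5)))
for a,b in(((201.4,187.6),(218,220)),((228,169.6),(252,211)),((240,293./5+160),(212,164.5))):
    A,B=atz(T,*a,.008),atz(T,*b,.008);d=A-B;print(A.round(4),B.round(4),np.degrees(np.arctan2(d[1],d[0])))
for s,(u0,v0,u1,v1),st in((T,(370,180,420,224),"top"),(S,(164,134,212,168),"scene")):
    g=s["pixels"][v0:v1,u0:u1].max(2);vv,uu=np.nonzero(g<60)
    X=np.array([atz(s,u+u0,v+v0,.16) for u,v in zip(uu,vv)])[:,:2]
    f=least_squares(lambda p:np.hypot(*(X-p[:2]).T)-p[2],[.6,-.2,.043],loss="soft_l1",f_scale=.002).x
    a=np.degrees(np.arctan2(*(X-f[:2]).T[::-1]))%360;a.sort();g=np.diff(a);i=g.argmax();print(st,f.round(4),len(X),"gap",a[i],a[i+1])
    print("tongue",)
# stand footprint / tray colour
hsv=cv2.cvtColor(T["pixels"],cv2.COLOR_RGB2HSV)
for p in((205,185),(225,215),(236,205),(245,215),(383,245),(340,250)):print(p,hsv[p[1],p[0]])
P=cloud(T)
m=(P[...,2]>.13)&(P[...,2]<.3)&(P[...,0]>.5)&(P[...,0]<.75)&(P[...,1]>.25)&(P[...,1]<.5)
print("brush extents",P[m][:,:3].min(0),P[m].max(0))
P=cloud(S)
for nm,x in dict(cup=(.6,.8,.25,.5,.03,.3),).items():
    m=np.all([(P[...,i]>x[2*i])&(P[...,i]<x[2*i+1]) for i in range(3)],0);print(nm,P[m].min(0),P[m].max(0))
```

```text
post (array([0.6304, 0.1921, 0.0714]), array([0.69, 0.69]))
notch (array([ 0.5703, -0.1932,  0.164 ]), array([4.67, 5.94])) (array([ 0.554 , -0.2065,  0.1429]), array([5.76, 7.17]))
ball (array([0.6811, 0.2135, 0.0174]), array([0.31, 0.29]))
[0.672  0.2602 0.008 ] [0.5863 0.2173 0.008 ] 26.591413460737346
[0.7181 0.1905 0.008 ] [0.6078 0.1291 0.008 ] 29.06826416379264
[0.5887 0.1604 0.008 ] [0.7327 0.2323 0.008 ] -153.44906689909703
top [ 0.6035 -0.2013  0.0425] 193 gap 150.5544974720718 202.13114179065747
tongue
scene [ 0.6112 -0.1951  0.0426] 312 gap 155.18730417815786 198.48407969399864
tongue
(205, 185) [ 19 119 152]
(225, 215) [ 18 119 161]
(236, 205) [ 18 124 109]
(245, 215) [ 17 147 116]
(383, 245) [ 11 174  69]
(340, 250) [ 17 150 129]
brush extents [0.66848411 0.34051572 0.13049764] [0.74757145 0.42030867 0.20202614]
cup [0.66977236 0.34235153 0.03011165] [0.74852992 0.42150049 0.20223165]
```

Run:
```python
from h import *
S,T=ld("scene0"),ld("top0")
a,_=tri(S,(196.4,139),T,(402,220.6));b,e=tri(S,(208,143),T,(387.6,220.6));print("notch ends",a,b,_,e,np.linalg.norm(a-b),(a+b)/2)
print("post",atz(T,224.8,199.2,.078),atz(S,336.2,264,.078))
n=atz(T,209.5,168,.008);print("nose",n)
hsv=cv2.cvtColor(T["pixels"],cv2.COLOR_RGB2HSV)
for p in (np.array([.631,.1905]),):
    d=n[:2]-p;print(np.hypot(*d),np.degrees(np.arctan2(d[1],d[0])))
# post side directions at z=.078
c=[atz(T,*q,.078)[:2] for q in((218.2,197.4),(227.6,193),(231.4,201),(222,205.4))]
for i in range(4):
    d=c[(i+1)%4]-c[i];print(np.hypot(*d),np.degrees(np.arctan2(d[1],d[0])))
# dark collar: fit in top with mean height, and tongue/stand in top
m=cv2.inRange(T["pixels"],(30,8,0),(105,60,50))[170:260,340:425]
n,l,st,ce=cv2.connectedComponentsWithStats(m);i=1+st[1:,4].argmax();print(st[i]+np.array([340,170,0,0,0]))
for v in(242,245,248):
    r=np.nonzero(l[v-170]==i)[0]+340;print(v,[atz(T,x,v,.01)[:2].round(4) for x in(r.min(),r.max())])
```

```text
notch ends [ 0.562  -0.2171  0.1508] [ 0.5619 -0.1834  0.1546] [0.35 0.44] [0.64 0.8 ] 0.033913714040193214 [ 0.56195 -0.20025  0.1527 ]
post [0.6302319  0.18968262 0.078     ] [0.63465207 0.19544528 0.078     ]
nose [0.72350444 0.23892705 0.008     ]
0.10441383813026167 27.63253215555911
0.025206236026289658 -65.84325153761456
0.02186889514367538 -155.38112447664224
0.025152081264650225 114.11187968917527
0.021849703365807206 24.761316164394984
[350 180  70  72 819]
242 [array([ 0.5209, -0.1843]), array([ 0.5203, -0.2148])]
245 [array([ 0.5133, -0.1839]), array([ 0.5126, -0.217 ])]
248 [array([ 0.5056, -0.1836]), array([ 0.5048, -0.2217])]
```

```bash
cat >> h.py <<'E'
from scipy.spatial.transform import Rotation as Ro
def plan(x,y,z,yaw):
    from station import manip
    s=manip.sense();R=Ro.from_quat(s["tool_rot"])
    G=Ro.from_euler("z",yaw,degrees=True)*Ro.from_euler("x",180,degrees=True)
    print(s["t"],s["tcp_pos"].round(4),"travel",(R.inv().apply(np.array([x,y,z])-s["tcp_pos"])/.8).round(4).tolist(),"turn",((R.inv()*G).as_rotvec()/np.pi).round(4).tolist(),"gap",s["finger_gap"],s["gripper_force"])
E
python3 -c "
from h import *
plan(.5,-.02,.30,27);plan(.631,.1915,.16,27)"
```

```text
0.1 [ 0.1417 -0.608   0.2092] travel [0.6029, -0.6145, -0.1121] turn [-0.0006, -0.0002, -0.0772] gap 1.0021226781999915 0.0
0.1 [ 0.1417 -0.608   0.2092] travel [0.8223, -0.8345, 0.0634] turn [-0.0006, -0.0002, -0.0772] gap 1.0021226781999915 0.0
```

>>> {"op": "apply_moves", "data": {
  "claw": [1, 1, 1, 1, 1],
  "travel": [
    [0, 0, -0.11],
    [0.3, -0.307, -0.11],
    [0.6, -0.615, -0.11],
    [0.6, -0.615, -0.11],
    [0.6, -0.615, -0.11]
  ],
  "turn": [
    [0, 0, 0],
    [0, 0, -0.077],
    [0, 0, -0.077],
    [0, 0, -0.077],
    [0, 0, -0.077]
  ]
}}

```text
t: 0.52
tcp_pos: [0.2282, -0.4648, 0.265]
tool_rot: [0.973, 0.233, 0.0, -0.0]
force: [0.8, 0.3, 0.8]
finger_gap: 0.996
gripper_force: 0.0
```

```bash
python3 -c "
from h import *
plan(.631,.1915,.18,27)"
```

```text
0.5167 [ 0.2282 -0.4648  0.265 ] travel [0.8203, -0.5035, 0.107] turn [-0.0002, -0.0001, -0.0005] gap 0.995888995960464 0.0
```

>>> {"op": "apply_moves", "data": {
  "claw": [1, 1, 1, 1, 1],
  "travel": [
    [0.82, -0.503, 0],
    [0.82, -0.503, 0],
    [0.82, -0.503, 0],
    [0.82, -0.503, 0],
    [0.82, -0.503, 0]
  ],
  "turn": [
    [0, 0, 0],
    [0, 0, 0],
    [0, 0, 0],
    [0, 0, 0],
    [0, 0, 0]
  ]
}}

```text
t: 0.93
tcp_pos: [0.337, -0.2869, 0.2651]
tool_rot: [0.973, 0.233, 0.0, -0.0]
force: [0.5, -0.1, 0.6]
finger_gap: 1.001
gripper_force: 0.0
```

>>> {"op": "apply_moves", "data": {
  "claw": [1, 1, 1, 1, 1],
  "travel": [
    [0.6, -0.368, 0],
    [0.6, -0.368, 0],
    [0.6, -0.368, 0],
    [0.6, -0.368, 0],
    [0.6, -0.368, 0]
  ],
  "turn": [
    [0, 0, 0],
    [0, 0, 0],
    [0, 0, 0],
    [0, 0, 0],
    [0, 0, 0]
  ]
}}

```text
t: 1.35
tcp_pos: [0.4459, -0.1093, 0.2651]
tool_rot: [0.972, 0.233, -0.0, -0.0]
force: [0.6, -0.3, 0.1]
finger_gap: 1.004
gripper_force: 0.0
```

```bash
python3 -c "
from h import *
plan(.631,.1915,.18,27)"
```

```text
1.35 [ 0.4459 -0.1093  0.2651] travel [0.3767, -0.2302, 0.1064] turn [-0.0001, 0.0001, -0.0002] gap 1.003931664398899 0.0
```

>>> {"op": "apply_moves", "data": {
  "claw": [1, 1, 1, 1, 1],
  "travel": [
    [0.376, -0.23, 0.05],
    [0.376, -0.23, 0.05],
    [0.376, -0.23, 0.05],
    [0.376, -0.23, 0.05],
    [0.376, -0.23, 0.05]
  ],
  "turn": [
    [0, 0, 0],
    [0, 0, 0],
    [0, 0, 0],
    [0, 0, 0],
    [0, 0, 0]
  ]
}}

```text
t: 1.77
tcp_pos: [0.5543, 0.0671, 0.2412]
tool_rot: [0.972, 0.233, -0.0, -0.0]
force: [1.3, -1.1, 0.5]
finger_gap: 1.004
gripper_force: 0.0
```

```bash
python3 -c "
from h import *
plan(.631,.1915,.18,27)"
```

```text
1.7667 [0.5543 0.0671 0.2412] travel [0.1561, -0.095, 0.0764] turn [-0.0001, 0.0002, -0.0] gap 1.0044003763837164 0.0
```

>>> {"op": "apply_moves", "data": {
  "claw": [1, 1, 1, 1, 1],
  "travel": [
    [0.05, -0.03, 0.025],
    [0.1, -0.061, 0.05],
    [0.14, -0.085, 0.07],
    [0.156, -0.095, 0.076],
    [0.156, -0.095, 0.076]
  ],
  "turn": [
    [0, 0, 0],
    [0, 0, 0],
    [0, 0, 0],
    [0, 0, 0],
    [0, 0, 0]
  ]
}}

```text
t: 2.18
tcp_pos: [0.6312, 0.1944, 0.1769]
tool_rot: [0.972, 0.235, -0.001, -0.001]
force: [1.5, -0.1, -0.4]
finger_gap: 1.002
gripper_force: 0.0
```

Run:
```python
from h import *
from station import manip
c=[]
for n in("scene","top"):
    s=manip.snapshot(n);np.savez(n+"1.npz",**s)
    K=s["intrinsics"];p=K@(s["R"]@np.array([.65,.2,.08])+s["t"]);u,v=(p[:2]/p[2]).astype(int);u=max(u,50);v=max(v,75)
    c.append(cv2.resize(s["pixels"][v-75:v+75,u-50:u+50,::-1],(400,600),interpolation=cv2.INTER_CUBIC));print(u-50,v-75)
cv2.imwrite("pics/g1.png",np.hstack(c))
plan(.631,.1915,.04,27)
```

```text
284 194
170 116
2.2833 [0.6299 0.1902 0.1791] travel [0.0026, -0.0006, 0.1739] turn [-0.0002, 0.001, 0.0006] gap 1.0054861884642745 0.0
```

View pics/g1.png

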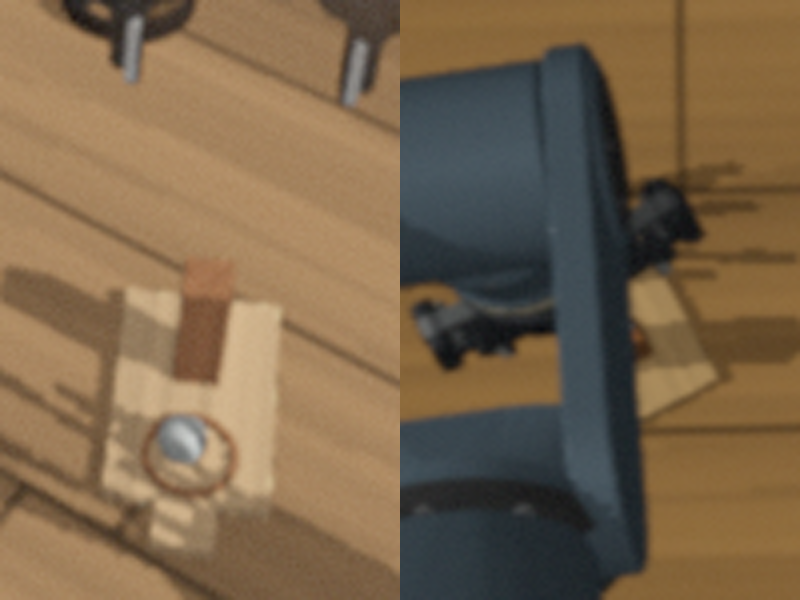

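The crops show the open fingertips at (130,78) and (350,100) on the scene side, above the post top at (208,275). The ball is in its pocket at (183,440). The gripper straddles the post across the tray's y, so I'll descend.

>>> {"op": "apply_moves", "data": {
  "claw": [1, 1, 1, 1, 1],
  "travel": [
    [0.0026, 0, 0.04],
    [0.0026, 0, 0.08],
    [0.0026, 0, 0.115],
    [0.0026, 0, 0.13],
    [0.0026, 0, 0.13]
  ],
  "turn": [
    [0, 0, 0],
    [0, 0, 0],
    [0, 0, 0],
    [0, 0, 0],
    [0, 0, 0]
  ]
}}

```text
t: 2.7
tcp_pos: [0.6297, 0.1885, 0.0743]
tool_rot: [0.973, 0.232, -0.003, -0.0]
force: [-0.0, -0.1, -0.2]
finger_gap: 0.996
gripper_force: 0.0
```

Run:
```python
from h import *
from station import manip
S=ld("scene1");print(atz(S,344,216,.192))
s=manip.snapshot("scene")
u,v=284,204
cv2.imwrite("pics/g2.png",cv2.resize(s["pixels"][v:v+130,u-30:u+130,::-1],(800,650))[:600])
plan(.631,.1915,.042,27)
```

```text
[0.6183883  0.19025382 0.192     ]
2.75 [0.6316 0.189  0.0765] travel [0.0008, -0.0031, 0.0431] turn [-0.0002, 0.0008, -0.0006] gap 1.0001788122108621 0.0
```

View pics/g2.png

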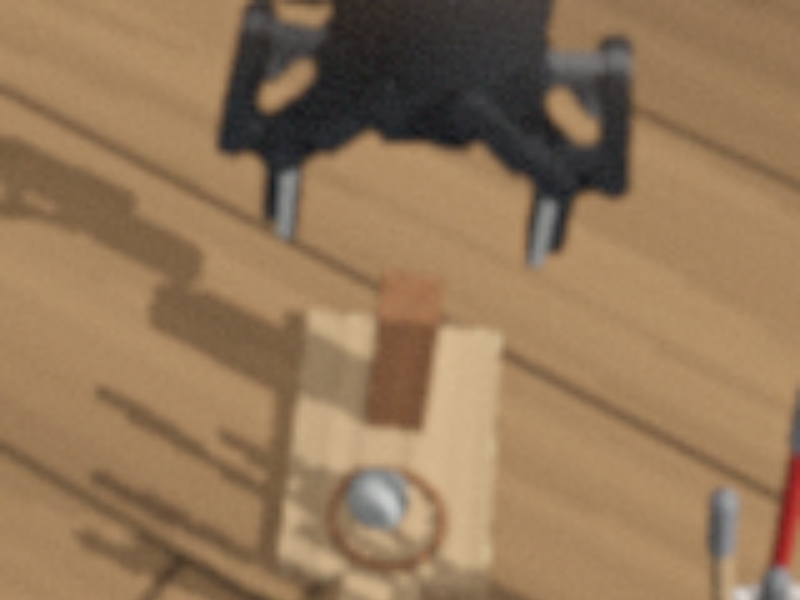

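The image shows the post top at (410,297) midway between the fingertips at (285,240) and (537,265). I'll check fore-aft alignment using depth.

Run:
```python
from h import *
from station import manip
s=manip.snapshot("scene");np.savez("scene2.npz",**s);P=cloud(s)
c,sn=np.cos(np.radians(27)),np.sin(np.radians(27))
A=(P-[.631,.19,0]);L=np.stack([c*A[...,0]+sn*A[...,1],-sn*A[...,0]+c*A[...,1],P[...,2]],-1)  # tool-centred, tray axes
def rep(n,m): 
    q=L[m];print(n,len(q),np.percentile(q,[2,50,98],axis=0).round(4).tolist())
box=(abs(L[...,0])<.06)
rep("post top",box&(abs(L[...,1])<.03)&(L[...,2]>.068)&(L[...,2]<.085))
rep("post",box&(abs(L[...,1])<.03)&(L[...,2]>.02)&(L[...,2]<.068))
for sg in(1,-1): rep("finger",box&(sg*L[...,1]>.03)&(sg*L[...,1]<.075)&(L[...,2]>.07)&(L[...,2]<.115))
print(manip.sense()["tcp_pos"])
```

```text
post top 163 [[-0.0086, -0.0093, 0.0698], [0.007, 0.0021, 0.0781], [0.0166, 0.0138, 0.0807]]
post 242 [[0.0127, -0.0109, 0.0216], [0.0152, 0.0009, 0.0391], [0.0592, 0.0138, 0.0674]]
finger 1 [[0.0112, 0.0423, 0.1149], [0.0112, 0.0423, 0.1149], [0.0112, 0.0423, 0.1149]]
finger 1 [[0.0113, -0.0465, 0.1138], [0.0113, -0.0465, 0.1138], [0.0113, -0.0465, 0.1138]]
[0.63314129 0.18945988 0.07805918]
```

>>> {"op": "apply_moves", "data": {
  "claw": [1, 1, 1, 1, 1],
  "travel": [
    [0.002, -0.001, 0.02],
    [0.002, -0.001, 0.04],
    [0.002, -0.001, 0.053],
    [0.002, -0.001, 0.053],
    [0.002, -0.001, 0.053]
  ],
  "turn": [
    [0, 0, 0],
    [0, 0, 0],
    [0, 0, 0],
    [0, 0, 0],
    [0, 0, 0]
  ],
  "newtons": 60
}}

```text
t: 3.22
tcp_pos: [0.6342, 0.1916, 0.0355]
tool_rot: [0.972, 0.233, 0.001, 0.0]
force: [-0.2, 0.2, 0.6]
finger_gap: 0.999
gripper_force: 0.0
```

>>> {"op": "apply_moves", "data": {
  "claw": [0.7, 0.4, 0.1, 0.0, -0.1],
  "travel": [
    [0, 0, 0],
    [0, 0, 0],
    [0, 0, 0],
    [0, 0, 0],
    [0, 0, 0]
  ],
  "turn": [
    [0, 0, 0],
    [0, 0, 0],
    [0, 0, 0],
    [0, 0, 0],
    [0, 0, 0]
  ]
}}

```text
t: 3.63
tcp_pos: [0.6338, 0.1917, 0.035]
tool_rot: [0.972, 0.233, 0.0, 0.0]
force: [0.5, -0.1, 0.4]
finger_gap: 0.451
gripper_force: 0.0
```

>>> {"op": "apply_moves", "data": {
  "claw": [-0.15, -0.2, -0.25, -0.3, -0.35],
  "travel": [
    [0, 0, 0],
    [0, 0, 0],
    [0, 0, 0],
    [0, 0, 0],
    [0, 0, 0]
  ],
  "turn": [
    [0, 0, 0],
    [0, 0, 0],
    [0, 0, 0],
    [0, 0, 0],
    [0, 0, 0]
  ]
}}

```text
t: 4.05
tcp_pos: [0.6335, 0.1918, 0.0345]
tool_rot: [0.972, 0.233, -0.0, -0.0]
force: [0.5, 1.1, 0.7]
finger_gap: 0.325
gripper_force: 0.2
```

>>> {"op": "apply_moves", "data": {
  "claw": [-0.4, -0.5, -0.6, -0.8, -1],
  "travel": [
    [0, 0, 0],
    [0, 0, 0],
    [0, 0, 0],
    [0, 0, 0],
    [0, 0, 0]
  ],
  "turn": [
    [0, 0, 0],
    [0, 0, 0],
    [0, 0, 0],
    [0, 0, 0],
    [0, 0, 0]
  ]
}}

```text
t: 4.47
tcp_pos: [0.6335, 0.1918, 0.0347]
tool_rot: [0.972, 0.233, -0.0, -0.0]
force: [-0.9, 1.0, 2.0]
finger_gap: 0.272
gripper_force: 59.5
```

```bash
cat >> h.py <<'E'
def snap(name,crop,out):
    from station import manip
    s=manip.snapshot(name);u,v,w,h=crop
    f=min(800/w,600/h);cv2.imwrite(out,cv2.resize(s["pixels"][v:v+h,u:u+w,::-1],(int(w*f),int(h*f)),interpolation=cv2.INTER_CUBIC))
    return s
E
python3 - <<'E'
from h import *
snap("scene",(254,204,160,120),"pics/g3.png");plan(.631,.1915,.24,27)
E
```

```text
4.5167 [0.6335 0.1918 0.0347] travel [-0.003, -0.0011, -0.2566] turn [-0.0001, 0.0, -0.0001] gap 0.27021923574885054 59.48934495449066
```

View pics/g3.png

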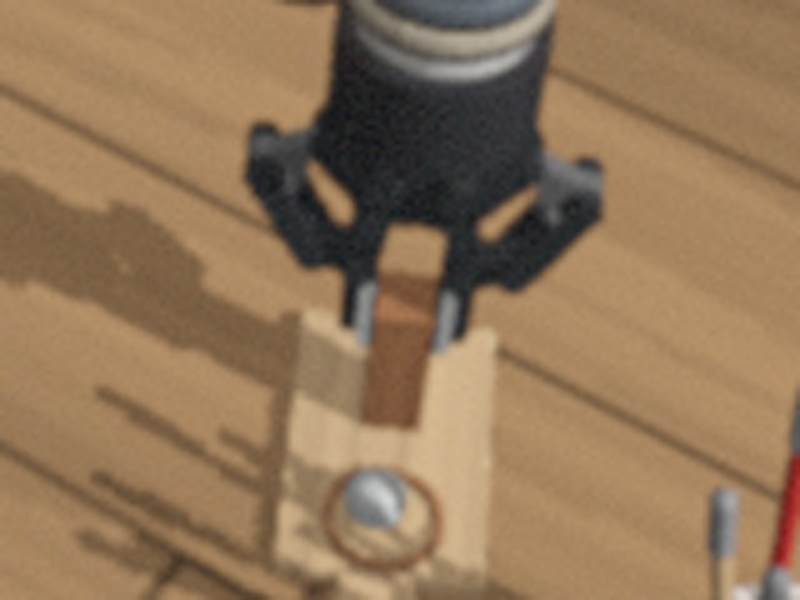

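The post is held between the pads (360–450, 300–350) and the ball is in its pocket at (377,497). Now lifting gently.

>>> {"op": "apply_moves", "data": {
  "claw": [-1, -1, -1, -1, -1],
  "travel": [
    [0, 0, -0.00125],
    [0, 0, -0.00375],
    [0, 0, -0.0075],
    [0, 0, -0.0125],
    [0, 0, -0.01875]
  ],
  "turn": [
    [0, 0, 0],
    [0, 0, 0],
    [0, 0, 0],
    [0, 0, 0],
    [0, 0, 0]
  ],
  "newtons": 80
}}

```text
t: 4.93
tcp_pos: [0.6333, 0.1914, 0.0494]
tool_rot: [0.972, 0.233, -0.0, 0.0]
force: [-0.5, 0.5, -3.0]
finger_gap: 0.261
gripper_force: 78.8
```

>>> {"op": "apply_moves", "data": {
  "claw": [-1, -1, -1, -1, -1],
  "travel": [
    [0, 0, -0.0075],
    [0, 0, -0.015],
    [0, 0, -0.0225],
    [0, 0, -0.03],
    [0, 0, -0.0375]
  ],
  "turn": [
    [0, 0, 0],
    [0, 0, 0],
    [0, 0, 0],
    [0, 0, 0],
    [0, 0, 0]
  ]
}}

```text
t: 5.35
tcp_pos: [0.6337, 0.1917, 0.0804]
tool_rot: [0.972, 0.233, 0.0, 0.0]
force: [-0.6, -0.2, -1.5]
finger_gap: 0.264
gripper_force: 78.8
```

>>> {"op": "apply_moves", "data": {
  "claw": [-1, -1, -1, -1, -1],
  "travel": [
    [0, 0, -0.00625],
    [0, 0, -0.01125],
    [0, 0, -0.015],
    [0, 0, -0.0175],
    [0, 0, -0.01875]
  ],
  "turn": [
    [0, 0, 0],
    [0, 0, 0],
    [0, 0, 0],
    [0, 0, 0],
    [0, 0, 0]
  ]
}}

```text
t: 5.77
tcp_pos: [0.6337, 0.1917, 0.0948]
tool_rot: [0.972, 0.233, 0.0, 0.0]
force: [-0.1, 0.3, -2.2]
finger_gap: 0.263
gripper_force: 78.8
```

Run:
```python
from h import *
from station import manip
s=snap("scene",(254,174,160,120),"pics/g4.png");np.savez("scene3.npz",**s);plan(.631,.1915,.24,27)
P=cloud(s);t=manip.sense()["tcp_pos"];c,sn=np.cos(np.radians(27)),np.sin(np.radians(27))
A=P-t;L=np.stack([c*A[...,0]+sn*A[...,1],-sn*A[...,0]+c*A[...,1],P[...,2]],-1)
m=(L[...,0]>-.04)&(L[...,0]<.078)&(abs(L[...,1])<.038)&(abs(L[...,2]-t[2]+.027)<.02)&(abs(L[...,2]-t[2]+.027)<.02)
m&=~((np.hypot(L[...,0]-.055,L[...,1])<.026)|((abs(L[...,0])<.018)&(abs(L[...,1])<.018)))
q=L[m];cf=np.linalg.lstsq(np.c_[q[:,:2],np.ones(len(q))],q[:,2],rcond=None)[0];r=q[:,2]-np.c_[q[:,:2],np.ones(len(q))]@cf
k=abs(r)<.004;q=q[k];cf=np.linalg.lstsq(np.c_[q[:,:2],np.ones(len(q))],q[:,2],rcond=None)[0];print(len(k),len(q),cf,t)
```

```text
5.8167 [0.6336 0.1917 0.0948] travel [-0.003, -0.0013, -0.1815] turn [0.0, -0.0001, -0.0002] gap 0.25913885006780163 78.77750873565674
1065 1063 [ 0.00054    -0.00087738  0.06850214] [0.63364573 0.19169588 0.09478606]
```

View pics/g4.png

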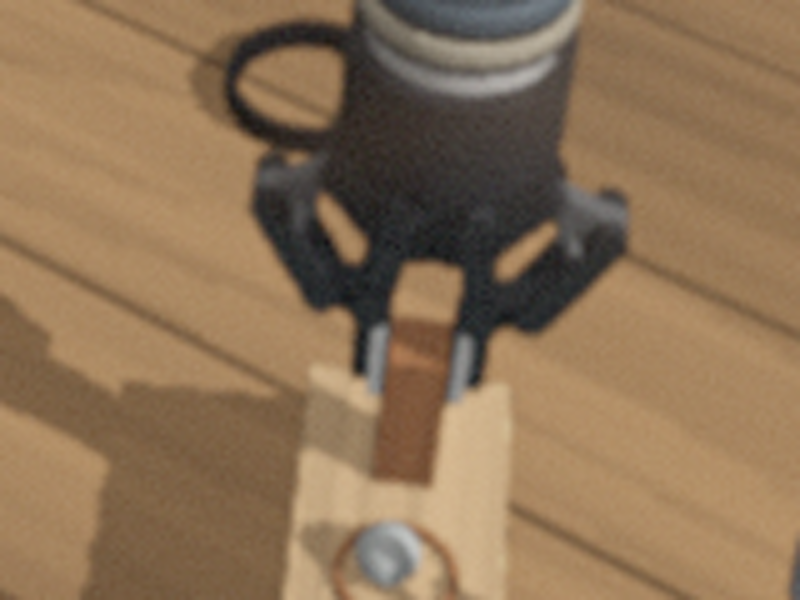

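The tray hangs level and the ball sits in the pocket at (388,553). I'll keep raising it.

>>> {"op": "apply_moves", "data": {
  "claw": [-1, -1, -1, -1, -1],
  "travel": [
    [0, 0, -0.0025],
    [0, 0, -0.0075],
    [0, 0, -0.015],
    [0, 0, -0.025],
    [0, 0, -0.0375]
  ],
  "turn": [
    [0, 0, 0],
    [0, 0, 0],
    [0, 0, 0],
    [0, 0, 0],
    [0, 0, 0]
  ]
}}

```text
t: 6.23
tcp_pos: [0.6333, 0.1916, 0.125]
tool_rot: [0.972, 0.233, -0.0, -0.0]
force: [-0.2, -0.0, -1.7]
finger_gap: 0.263
gripper_force: 78.8
```

>>> {"op": "apply_moves", "data": {
  "claw": [-1, -1, -1, -1, -1],
  "travel": [
    [0, 0, -0.0175],
    [0, 0, -0.035],
    [0, 0, -0.0525],
    [0, 0, -0.07],
    [0, 0, -0.0875]
  ],
  "turn": [
    [0, 0, 0],
    [0, 0, 0],
    [0, 0, 0],
    [0, 0, 0],
    [0, 0, 0]
  ]
}}

```text
t: 6.65
tcp_pos: [0.6338, 0.1917, 0.1965]
tool_rot: [0.972, 0.233, 0.001, 0.0]
force: [-0.3, 0.1, -2.8]
finger_gap: 0.261
gripper_force: 78.8
```

>>> {"op": "apply_moves", "data": {
  "claw": [-1, -1, -1, -1, -1],
  "travel": [
    [0, 0, -0.015],
    [0, 0, -0.0275],
    [0, 0, -0.0375],
    [0, 0, -0.045],
    [0, 0, -0.05]
  ],
  "turn": [
    [0, 0, 0],
    [0, 0, 0],
    [0, 0, 0],
    [0, 0, 0],
    [0, 0, 0]
  ]
}}

```text
t: 7.07
tcp_pos: [0.6337, 0.1917, 0.2354]
tool_rot: [0.972, 0.233, 0.0, 0.0]
force: [-0.6, 0.4, -2.0]
finger_gap: 0.263
gripper_force: 78.8
```

Run:
```python
from h import *
from station import manip
plan(.414,-.195,.235,-2)
s=manip.snapshot("scene");P=cloud(s);q=P.reshape(-1,3);t=manip.sense()["tcp_pos"]
m=(abs(q[:,2]-t[2]+.0263)<.006)&(np.hypot(*(q-t)[:,:2].T)<.12)
c=q[m];A=c[:,:2]-t[:2]
# board edges: min-area rect of board-level points behind the nose
r=cv2.minAreaRect(np.float32(A[np.hypot(*A.T)<.12]*1000));print(len(c),r)
th=np.radians(27);X=A@np.array([[np.cos(th),-np.sin(th)],[np.sin(th),np.cos(th)]]);print(np.percentile(X,[.5,99.5],axis=0),X.max(0),X.min(0))
N=X[X[:,0]>.085];print("nose y",N[:,1].min(),N[:,1].max())
for a,b in((-.03,0),(0,.03),(.03,.06),(.06,.075)):
    k=X[(X[:,0]>a)&(X[:,0]<b)];print(a,k[:,1].min(),k[:,1].max())
```

```text
7.0667 [0.6337 0.1917 0.2354] travel [-0.464, 0.3062, 0.0002] turn [0.0, -0.0002, 0.161] gap 0.2625657129965184 78.80030393600464
2340 ((26.253101348876953, 13.521709442138672), (153.91915893554688, 79.89997100830078), 27.27960777282715)
[[-0.04384163 -0.03946028]
 [ 0.10539705  0.03950759]] [0.10655106 0.04016001] [-0.04732    -0.03995768]
nose y -0.014721938499774757 0.014522887821774192
-0.03 -0.03987801986026688 0.03928657103463863
0 -0.03995768277239669 0.03984229048748843
0.03 -0.039741115776775915 0.040160010884162566
0.06 -0.03961363098575939 0.03894664548998023
```

Measured in hand, the tray frame matches the TCP: nose at x = 105 mm, yaw 27°. Now carrying it to the standoff point.

>>> {"op": "apply_moves", "data": {
  "claw": [-1, -1, -1, -1, -1],
  "travel": [
    [-0.0021, 0.0014, 0],
    [-0.0063, 0.0041, 0],
    [-0.0125, 0.0083, 0],
    [-0.0209, 0.0138, 0],
    [-0.0313, 0.0206, 0]
  ],
  "turn": [
    [0, 0, 0],
    [0, 0, 0],
    [0, 0, 0],
    [0, 0, 0],
    [0, 0, 0]
  ]
}}

```text
t: 7.53
tcp_pos: [0.6181, 0.165, 0.2339]
tool_rot: [0.972, 0.233, -0.001, -0.0]
force: [-0.1, -0.3, -2.8]
finger_gap: 0.264
gripper_force: 78.8
```

>>> {"op": "apply_moves", "data": {
  "claw": [-1, -1, -1, -1, -1],
  "travel": [
    [-0.0125, 0.0083, 0],
    [-0.0271, 0.0179, 0],
    [-0.0438, 0.0289, 0],
    [-0.0626, 0.0413, 0],
    [-0.0834, 0.055, 0]
  ],
  "turn": [
    [0, 0, 0],
    [0, 0, 0],
    [0, 0, 0],
    [0, 0, 0],
    [0, 0, 0]
  ]
}}

```text
t: 7.95
tcp_pos: [0.5783, 0.0949, 0.2346]
tool_rot: [0.972, 0.233, -0.0, 0.0]
force: [0.3, -0.1, -1.7]
finger_gap: 0.261
gripper_force: 78.8
```

>>> {"op": "apply_moves", "data": {
  "claw": [-1, -1, -1, -1, -1],
  "travel": [
    [-0.0229, 0.0151, 0],
    [-0.0459, 0.0303, 0],
    [-0.0688, 0.0454, 0],
    [-0.0918, 0.0605, 0],
    [-0.1147, 0.0757, 0]
  ],
  "turn": [
    [0, 0, 0],
    [0, 0, 0],
    [0, 0, 0],
    [0, 0, 0],
    [0, 0, 0]
  ]
}}

```text
t: 8.37
tcp_pos: [0.5235, -0.001, 0.2347]
tool_rot: [0.972, 0.233, -0.0, 0.0]
force: [0.3, -0.5, -2.1]
finger_gap: 0.264
gripper_force: 78.8
```

>>> {"op": "apply_moves", "data": {
  "claw": [-1, -1, -1, -1, -1],
  "travel": [
    [-0.0229, 0.0151, 0],
    [-0.0459, 0.0303, 0],
    [-0.0688, 0.0454, 0],
    [-0.0918, 0.0605, 0],
    [-0.1147, 0.0757, 0]
  ],
  "turn": [
    [0, 0, 0],
    [0, 0, 0],
    [0, 0, 0],
    [0, 0, 0],
    [0, 0, 0]
  ]
}}

```text
t: 8.78
tcp_pos: [0.4691, -0.0964, 0.2348]
tool_rot: [0.972, 0.233, 0.0, 0.0]
force: [0.2, 0.1, -2.2]
finger_gap: 0.265
gripper_force: 78.8
```

>>> {"op": "apply_moves", "data": {
  "claw": [-1, -1, -1, -1, -1],
  "travel": [
    [-0.0209, 0.0138, 0],
    [-0.0396, 0.0261, 0],
    [-0.0563, 0.0372, 0],
    [-0.0709, 0.0468, 0],
    [-0.0834, 0.055, 0]
  ],
  "turn": [
    [0, 0, 0],
    [0, 0, 0],
    [0, 0, 0],
    [0, 0, 0],
    [0, 0, 0]
  ]
}}

```text
t: 9.2
tcp_pos: [0.4296, -0.1658, 0.2348]
tool_rot: [0.973, 0.233, -0.0, 0.0]
force: [-0.0, -1.0, -2.9]
finger_gap: 0.262
gripper_force: 78.8
```

>>> {"op": "apply_moves", "data": {
  "claw": [-1, -1, -1, -1, -1],
  "travel": [
    [-0.0104, 0.0069, 0],
    [-0.0188, 0.0124, 0],
    [-0.0261, 0.0172, 0],
    [-0.0323, 0.0213, 0],
    [-0.0365, 0.0241, 0]
  ],
  "turn": [
    [0, 0, 0],
    [0, 0, 0],
    [0, 0, 0],
    [0, 0, 0],
    [0, 0, 0]
  ]
}}

```text
t: 9.62
tcp_pos: [0.4135, -0.1954, 0.2346]
tool_rot: [0.972, 0.233, 0.0, 0.0]
force: [0.6, -0.8, -1.9]
finger_gap: 0.263
gripper_force: 78.8
```

Run:
```python
from h import *
plan(.414,-.195,.235,-2)
```

```text
9.6167 [ 0.4135 -0.1954  0.2346] travel [0.0008, -0.0002, -0.0005] turn [0.0001, -0.0, 0.1609] gap 0.2629117128065075 78.78879904747009
```

>>> {"op": "apply_moves", "data": {
  "claw": [-1, -1, -1, -1, -1],
  "travel": [
    [0, 0, 0],
    [0, 0, 0],
    [0, 0, 0],
    [0, 0, 0],
    [0, 0, 0]
  ],
  "turn": [
    [0, 0, 0.0028],
    [0, 0, 0.0083],
    [0, 0, 0.0167],
    [0, 0, 0.0278],
    [0, 0, 0.0417]
  ]
}}

```text
t: 10.03
tcp_pos: [0.4141, -0.1944, 0.2345]
tool_rot: [0.986, 0.168, 0.0, -0.0]
force: [-0.0, 0.4, -2.0]
finger_gap: 0.26
gripper_force: 78.8
```

>>> {"op": "apply_moves", "data": {
  "claw": [-1, -1, -1, -1, -1],
  "travel": [
    [0, 0, 0],
    [0, 0, 0],
    [0, 0, 0],
    [0, 0, 0],
    [0, 0, 0]
  ],
  "turn": [
    [0, 0, 0.0156],
    [0, 0, 0.0311],
    [0, 0, 0.0467],
    [0, 0, 0.0622],
    [0, 0, 0.0778]
  ]
}}

```text
t: 10.45
tcp_pos: [0.4141, -0.1943, 0.2345]
tool_rot: [0.999, 0.046, -0.0, -0.0]
force: [0.0, -0.4, -2.1]
finger_gap: 0.265
gripper_force: 78.8
```

>>> {"op": "apply_moves", "data": {
  "claw": [-1, -1, -1, -1, -1],
  "travel": [
    [0, 0, 0],
    [0, 0, 0],
    [0, 0, 0],
    [0, 0, 0],
    [0, 0, 0]
  ],
  "turn": [
    [0, 0, 0.0139],
    [0, 0, 0.025],
    [0, 0, 0.0333],
    [0, 0, 0.0389],
    [0, 0, 0.0417]
  ]
}}

```text
t: 10.87
tcp_pos: [0.414, -0.1945, 0.2345]
tool_rot: [1.0, -0.018, -0.0, -0.0]
force: [0.2, 0.3, -2.7]
finger_gap: 0.264
gripper_force: 78.8
```

Run:
```python
from h import *
s=snap("scene",(140,90,160,120),"pics/s5.png")
t=snap("top",(320,170,120,90),"pics/t5.png")
a,b=cv2.imread("pics/s5.png"),cv2.imread("pics/t5.png")
cv2.imwrite("pics/m5.png",np.hstack([cv2.resize(a,(400,300)),cv2.resize(b,(400,300))]))
np.savez("scene5.npz",**s);np.savez("top5.npz",**t)
for z in(.18,):plan(.454,-.1965,z+.035,-2)
# lantern geometry from depth in the scene view: collar-top points
P=cloud(s).reshape(-1,3);m=(abs(P[:,2]-.16)<.004)&(np.hypot(P[:,0]-.605,P[:,1]+.2)<.06);print(m.sum(),np.percentile(P[m],[1,50,99],axis=0).round(4).tolist())
q=P[m][:,:2];from scipy.optimize import least_squares
f=least_squares(lambda p:np.hypot(*(q-p).T)-.0425,[.6,-.2],loss="soft_l1",f_scale=.002).x;print(f)
a=np.sort(np.degrees(np.arctan2(*(q-f).T[::-1]))%360);g=np.diff(a);i=g.argmax();print(a[i],a[i+1])
```

```text
10.9667 [ 0.4139 -0.1946  0.2345] travel [0.0501, 0.0006, 0.0244] turn [-0.0001, 0.0, -0.0001] gap 0.264082206602493 78.83669257164001
263 [[0.565, -0.2465, 0.1563], [0.6154, -0.1981, 0.1594], [0.6505, -0.1568, 0.1629]]
[ 0.60537747 -0.20130644]
155.52671841681448 199.67759783637797
```

View pics/m5.png

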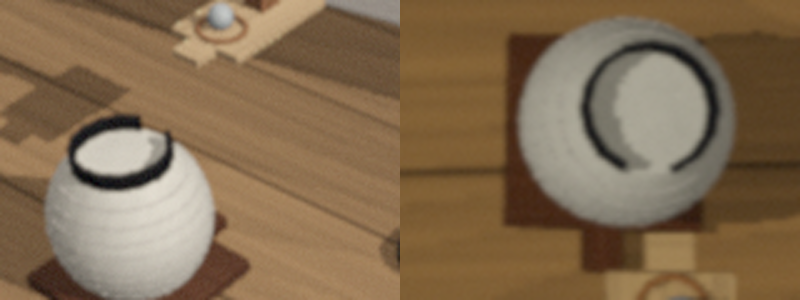

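The scene shows the tray level with the ball at (220,15), short of the lantern. The top view has the nose at (668,240) and the notch at (650,170), which agrees with the numbers once parallax is counted. Now moving in and down.

>>> {"op": "apply_moves", "data": {
  "claw": [-1, -1, -1, -1, -1],
  "travel": [
    [0.0011, 0, 0.0006],
    [0.0034, 0, 0.0017],
    [0.0068, 0, 0.0033],
    [0.0113, -0.0003, 0.0056],
    [0.0158, -0.0005, 0.0078]
  ],
  "turn": [
    [0, 0, 0],
    [0, 0, 0],
    [0, 0, 0],
    [0, 0, 0.001],
    [0, 0, 0.002]
  ]
}}

```text
t: 11.38
tcp_pos: [0.4269, -0.195, 0.2281]
tool_rot: [1.0, -0.021, 0.0, 0.0]
force: [0.5, 0.8, -3.0]
finger_gap: 0.262
gripper_force: 78.8
```

>>> {"op": "apply_moves", "data": {
  "claw": [-1, -1, -1, -1, -1],
  "travel": [
    [0.0056, 0, 0.0028],
    [0.0113, -0.0003, 0.0056],
    [0.0169, -0.0005, 0.0083],
    [0.0214, -0.0007, 0.0106],
    [0.0248, -0.0008, 0.0122]
  ],
  "turn": [
    [0, 0, 0],
    [0, 0, 0],
    [0, 0, 0],
    [0, 0, 0],
    [0, 0, 0]
  ]
}}

```text
t: 11.8
tcp_pos: [0.4468, -0.1951, 0.2182]
tool_rot: [1.0, -0.021, -0.0, -0.0]
force: [-0.0, 1.0, -2.3]
finger_gap: 0.261
gripper_force: 78.8
```

>>> {"op": "apply_moves", "data": {
  "claw": [-1, -1, -1, -1, -1],
  "travel": [
    [0.0045, 0, 0.0022],
    [0.0068, 0, 0.0033],
    [0.009, 0, 0.0044],
    [0.0102, 0, 0.005],
    [0.0102, 0, 0.005]
  ],
  "turn": [
    [0, 0, 0],
    [0, 0, 0],
    [0, 0, 0],
    [0, 0, 0],
    [0, 0, 0]
  ]
}}

```text
t: 12.22
tcp_pos: [0.4546, -0.1955, 0.2144]
tool_rot: [1.0, -0.021, -0.0, -0.0]
force: [-0.2, -0.6, -2.0]
finger_gap: 0.264
gripper_force: 78.8
```

>>> {"op": "apply_moves", "data": {
  "claw": [-1, -1, -1, -1, -1],
  "travel": [
    [0, 0, 0],
    [0, 0, 0],
    [0, 0, 0],
    [0, 0, 0],
    [0, 0, 0]
  ],
  "turn": [
    [0, 0, 0],
    [0, 0, 0],
    [0, 0, 0],
    [0, 0, 0],
    [0, 0, 0]
  ]
}}

```text
t: 12.63
tcp_pos: [0.4544, -0.1955, 0.2146]
tool_rot: [1.0, -0.021, 0.0, 0.0]
force: [-0.0, 0.5, -3.0]
finger_gap: 0.263
gripper_force: 78.8
```

Run:
```python
from h import *
from station import manip
s=snap("scene",(150,90,140,105),"pics/s6.png")
t=snap("top",(340,170,120,90),"pics/t6.png")
a,b=cv2.imread("pics/s6.png"),cv2.imread("pics/t6.png")
cv2.imwrite("pics/m6.png",np.hstack([cv2.resize(a,(400,300)),cv2.resize(b,(400,300))]))
plan(.4546,-.1948,.2145,-2.5)
tc=manip.sense()["tcp_pos"];th=np.radians(-2.4);M=np.array([[np.cos(th),-np.sin(th)],[np.sin(th),np.cos(th)]])
q=cloud(s).reshape(-1,3);X=(q[:,:2]-tc[:2])@M
m=(abs(q[:,2]-.19)<.008)&(X[:,0]>-.06)&(X[:,0]<.12)&(abs(X[:,1])<.05)
X,z=X[m],q[m][:,2];N=X[:,0]>.083;print(X.min(0),X.max(0),"nose y",X[N].min(0),X[N].max(0),np.median(z[N]),np.median(z[~N]))
```

```text
12.7333 [ 0.4545 -0.1955  0.2146] travel [0.0001, -0.0009, 0.0001] turn [0.0, -0.0, 0.0005] gap 0.2611588215947286 78.82800579071045
[-0.04642179 -0.04024111] [0.10629266 0.04434356] nose y [ 0.08347715 -0.01449737] [0.10629266 0.01785314] 0.18731280646630477 0.18809089715159627
```

View pics/m6.png

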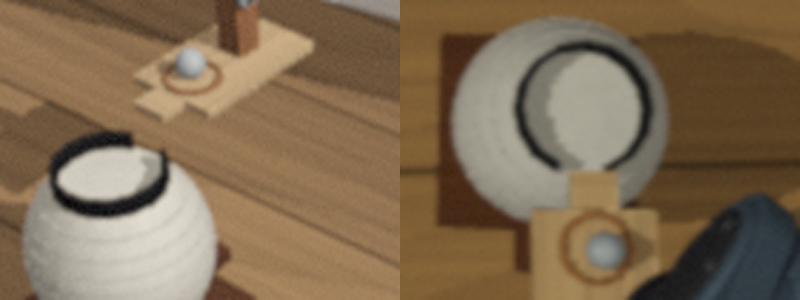

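The top view has the nose tip at (594,172), over the notch once parallax is allowed for. The ball is in the pocket at (604,250), and the tray is level with its underside about 20 mm above the collar. Handing in.

```bash
python3 -c "
from station import manip
print(manip.sign_off())"
```

```text
the job is handed in; nothing more can be done
None
```

I handed the job in at about 13 s with the tray held still and level, its nose over the collar notch, its underside about 20 mm above the collar top by depth reading, and the ball in its pocket; no verdict came back.

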